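# Load the gift display blocks

### The job

Put the celadon (pale green) ceramic bird into the pocket lined with green felt first, then the silver heart box into the pocket lined with red felt. Set each one upright on its pocket floor and let go; lower it gently, do not let it fall from more than 3 cm above the block.

Things in the scene. Friction and masses are not known exactly. Their poses are not given: they have to be found in the camera images.
- bird: Celadon (pale green) ceramic bird, orange beak, 67 mm high, about 110 g, upright on the counter. Origin: centre of its underside; z up, beak towards -x, tail +x. Foot 42 mm across; round body 38 mm across with upright sides from 23 to 42 mm above the underside: grip there along its y axis, clear of the tail (ends 39 mm from the axis). A white bird of the same shape is not wanted.
- heart: Silver heart-shaped box, 51 mm wide (y), 47 mm long (x), about 140 g, upright sides 42 mm high, lid knob to 50 mm, flat on the counter. Origin: on the underside, centre of the 27 mm radius circle round its outline; z up, heart's point towards -x, lobes +x. Widest 5 mm to +x of the origin: grip there along y, across the lobes. A brass (yellow) box of the same shape is not wanted.
- green_pocket (a point): Pocket lined with green felt, in a 104 x 104 x 26 mm high pale wood block fixed to the counter; round, 76 mm across, 12 mm deep, open on top. This point is the centre of the pocket floor, 14 mm above the counter; z up. Three such blocks stand in a row beyond the birds and hearts, with green, red and blue felt, in any order.
- red_pocket (a point): Pocket lined with red felt, in a 104 x 104 x 26 mm high pale wood block fixed to the counter; round, 76 mm across, 12 mm deep, open on top. This point is the centre of the pocket floor, 14 mm above the counter; z up. Three such blocks stand in a row beyond the birds and hearts, with green, red and blue felt, in any order.
Things that resemble listed ones, but are neither listed nor needed, are in the scene too. Leave any blue or purple look-alike of the heart alone.

How it is judged:
By the outcome, as a careful person would: the job done as asked, in the order asked, and still so for the second after the job is handed in, with the robot touching nothing.
It also fails if it takes over 58 s, if anything falls off the work surface, if the arm or the gripper's body presses on something with over 40 N, if the wrist force passes 120 N, or if a joint passes its speed limit or range.

### The arm

A 6-joint arm with a two-finger parallel gripper is mounted at the origin on the work surface. World frame = base frame: x ahead of the robot, y to its left, z up, the work surface at z = 0. Lengths are in m, angles in rad, forces in N, time in s.
With the tool pointing down it reaches from about 0.3 to 0.775 m from the base axis. Payload 14.6 kg.
Tool frame: the origin (TCP) lies midway between the tips of the shut fingers; the grasp point (between the pads) lies 19 mm behind it (ctrl.pinch_z is the distance from the TCP to the grasp point, in m); z points along the fingers, y is the direction in which the jaws open and shut (so a half turn about z gives the same grasp; the last joint's range is limited). The gripper opens to 85 mm and grips with 20 to 120 N. Pads are 22 mm wide; open, the fingers measure 114 mm over their backs; the gripper's body (76 mm by 85 mm) begins 54 mm behind the grasp point. The pads swing forward as they close: fully open they stand 13 mm farther back than shut.
Start: joints at [-1.213, 0.3, 1.521, -0, 1.321, -0.067], TCP at [0.227, -0.501, 0.207] pointing down, gripper open.
Joint ranges: [-3.03, 3.03], [-0.79, 2.21], [0.23, 2.52], [-1.04, 4.18], [0, 3.07], [-2.55, 2.55]. Speed limits (rad/s): [2.22, 2.22, 2.57, 3.14, 3.14, 3.14].

### API

Orientations are given as a unit quaternion [w, x, y, z].
In Python, from station import ctrl gives the robot as it stands.
- The arm moves only by the tool carry_out, never from a script. Its argument "steps" is a list of rows, each a list of 5 numbers: the shift along the tool's x, y, z in cm, then the turn about the tool's z in rad, then the closure, from 0 (fully open) to 1 (shut). In form: [[dx, dy, dz, spin, grip], ...]. A call has 1 to 12 rows; each row is the pose to reach, as a shift and turn from the pose commanded when the call began, along the tool's axes at that moment; what a row does not reach only later rows make up. A row lasts 1/10 s, in which the tool goes at most 50 mm and 8.59 degrees, less where a joint would pass 70% of its speed; a pose out of reach is approached as far as the arm can. A call with a gripper value outside its range is refused whole. The fingers move at their own pace and stop on an object; "grip_force" is the grip in N (left out, the last holds). Time passes only in rows, so rows that repeat a pose let the fingers close. It gives the time, the measured TCP pose, the force and the opening at its end, in the units of the state.
- ctrl.read_state(): the state, without advancing time (a new reading comes with each control period).
- ctrl.read_camera(name): name is "scene" or "side" or "wrist"; returns the picture (480x640x3 uint8, red, green, blue); there is no depth.
- ctrl.camera_params(name): a dict with "camera_matrix" (3x3 intrinsics, pixels), "R" (3x3) and "t" (3): a world point X has camera coordinates R X + t; the wrist camera has in their place "mount" (4x4, takes a point from camera to tool coordinates, whose origin is the TCP and whose axes are the flange's). Camera axes: x right, y down, z forward; pixel columns grow to the right and rows downward; lengths in m; the calibration is good to about 2 mm. A picture is of the moment at which its call begins: read the wrist's pose just before it. camera_params takes no time and is no camera call.
- ctrl.finish_job(): hands the job in, once; it reports no verdict.
The state is a dict: "t": time; "joint_pos": joint angles; "dq": joint speeds; "joint_efforts": joint torques, N m; "tool_pos": TCP position; "tool_rot": TCP orientation; "contact_force": force on the tool from outside, world axes, zero at the start; "moment": the same for the moment, N m; "width": finger opening in m.
Only numpy, scipy, OpenCV 4.12 (cv2) and the standard library are available. Lean on these libraries where they do the work, as an engineer would, in place of code of your own. Each camera call takes 0.05 s, during which the arm holds its last target. There are 200 camera calls.

## Working session

There is one attempt and no reset: what is moved stays moved. The work goes in short steps, Python scripts to look and compute and a tool call to move; the robot and the scene stay as the last step left them, time stands still between calls to the robot, and variables do not carry over. Pictures are saved under pics/ and viewed, about 8 in all and at most 12, crops included, and the job is handed in when it is done.

Besides the shell and the picture viewer there is one more tool, called after "Emit:" by a JSON object that holds its "api" and its "payload", one argument or row to a line. carry_out: Moves the arm, as the interface text tells. Its arguments: {"type":"object","properties":{"steps":{"type":"array","items":{"type":"array","items":{"type":"number"}}},"grip_force":{"type":"number"}},"required":["steps"]}

```bash
mkdir -p pics; ls
python3 - <<'E'
from station import ctrl
import cv2,numpy as np
np.set_printoptions(precision=4,suppress=True)
s=ctrl.read_state();print(s)
for n in("scene","side"):
    im=ctrl.read_camera(n);cv2.imwrite(f"pics/{n}0.png",im[:,:,::-1]);
for n in("scene","side","wrist"):print(n,ctrl.camera_params(n))
E
```

```text
pics
{'t': 0.0, 'joint_pos': array([-1.2126,  0.3005,  1.5216,  0.    ,  1.3207, -0.0666]), 'dq': array([ 0.0008,  0.0015, -0.0024,  0.0014,  0.0006,  0.0003]), 'joint_efforts': array([ -0.0019, -54.351 , -36.1797,  -0.0002,   0.0039,   0.    ]), 'tool_pos': array([ 0.2266, -0.5009,  0.2061]), 'tool_rot': array([-0.0006,  0.9775,  0.2108, -0.0001]), 'contact_force': array([-0.1588,  0.3899, -0.0553]), 'moment': array([-0.0081,  0.0288, -0.0114]), 'width': 0.08531321837610768}
scene {'camera_matrix': array([[527.5565,   0.    , 329.7199],
       [  0.    , 527.5565, 239.4369],
       [  0.    ,   0.    ,   1.    ]]), 'R': array([[-0.746 ,  0.6656, -0.021 ],
       [ 0.4744,  0.5091, -0.7181],
       [-0.4673, -0.5457, -0.6956]]), 't': array([ 0.3321, -0.2451,  1.1398])}
side {'camera_matrix': array([[480.9512,   0.    , 321.1773],
       [  0.    , 480.9512, 243.6595],
       [  0.    ,   0.    ,   1.    ]]), 'R': array([[-0.8461, -0.5328,  0.015 ],
       [-0.3629,  0.5551, -0.7485],
       [ 0.3904, -0.6387, -0.663 ]]), 't': array([0.4369, 0.1682, 0.7587])}
wrist {'camera_matrix': array([[354.4767,   0.    , 321.0562],
       [  0.    , 354.4767, 242.285 ],
       [  0.    ,   0.    ,   1.    ]]), 'mount': array([[-0.0003, -0.9533, -0.3019,  0.077 ],
       [ 1.    , -0.0002, -0.0005, -0.0001],
       [ 0.0004, -0.3019,  0.9533, -0.1661],
       [ 0.    ,  0.    ,  0.    ,  1.    ]])}
```

View pics/scene0.png

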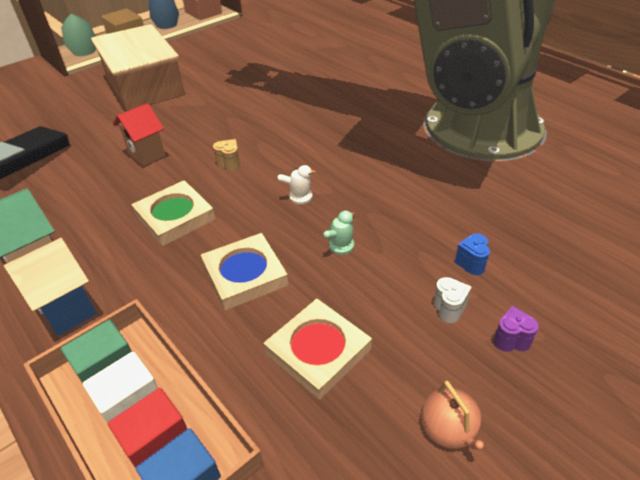

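View pics/side0.png

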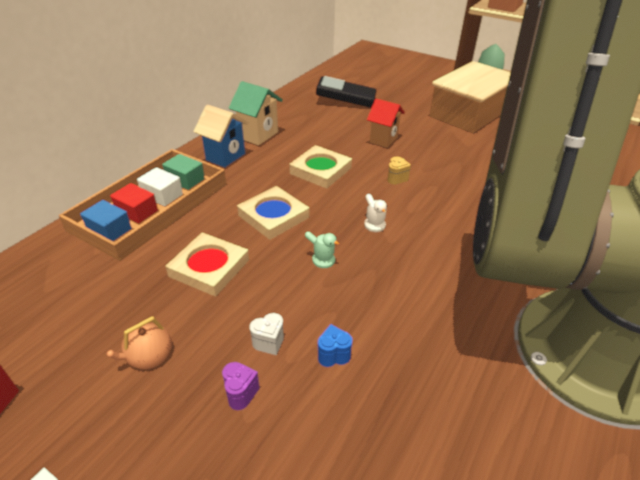

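The pale green bird is at scene (341,232), and the white bird at (300,184) is not wanted. The silver heart is at (451,300). The blue (473,253), purple (516,330) and brass (227,153) boxes are not wanted. Green felt is at (172,208), red at (318,343). In the side view: bird (323,248), silver heart (267,333), green felt (321,162), red felt (208,260). I'll measure and confirm with an enlarged crop.

```bash
cat > h.py <<'E'
from station import ctrl
import cv2,numpy as np
from scipy.spatial.transform import Rotation as Ro
np.set_printoptions(precision=4,suppress=True)
def pose(s):
    w,x,y,z=s["tool_rot"]; return Ro.from_quat([x,y,z,w]).as_matrix(),np.array(s["tool_pos"])
def cam(n,s=None):
    p=ctrl.camera_params(n);K=p["camera_matrix"]
    if n=="wrist":
        R,t=pose(s);M=p["mount"];Rc=R@M[:3,:3];return K,Rc.T,-Rc.T@(R@M[:3,3]+t)
    return K,p["R"],p["t"]
def onplane(c,px,z):
    K,R,t=c;px=np.atleast_2d(px).astype(float)
    d=np.c_[px,np.ones(len(px))]@np.linalg.inv(K).T@R;o=-R.T@t
    return o+d*((z-o[2])/d[:,2])[:,None]
def project(c,X):
    K,R,t=c;q=(np.atleast_2d(X)@R.T+t)@K.T;return q[:,:2]/q[:,2:]
def blob(mask,near):
    n,l,st,ce=cv2.connectedComponentsWithStats(mask.astype(np.uint8))
    ok=[i for i in range(1,n) if st[i,4]>30]
    i=min(ok,key=lambda i:np.hypot(*(ce[i]-near)));return (l==i),ce[i],st[i]
def hsv(im): return [a.astype(int) for a in cv2.split(cv2.cvtColor(im,cv2.COLOR_RGB2HSV))]
E
python3 - <<'E'
from h import *
tiles=[]
P={"scene":dict(bird=(341,232),heart=(451,300),g=(172,208),r=(318,343)),"side":dict(bird=(323,248),heart=(267,333),g=(321,162),r=(208,260))}
for n in P:
    im=cv2.imread(f"pics/{n}0.png")[:,:,::-1].copy();h,s,v=hsv(im);c=cam(n)
    M=dict(bird=(h>50)&(h<95)&(s>35)&(s<140)&(v>80),heart=(s<45)&(v>90),g=(h>45)&(h<75)&(s>150),r=((h<6)|(h>174))&(s>180)&(v>150))
    for k,m in M.items():
        b,ce,st=blob(m,P[n][k]);print(n,k,ce,st)
        if k in"gr":
            X=onplane(c,np.argwhere(b)[:,::-1],.014);print("  ",X.mean(0),np.ptp(X,0)*1e3, "mid",(X.max(0)+X.min(0))/2)
        else:
            X=onplane(c,ce,.030 if k=="bird" else .025);print("  ",X)
            x,y=map(int,ce);cr=im[y-35:y+35,x-45:x+45,::-1];tiles.append(cv2.resize(cr,(400,300),interpolation=cv2.INTER_CUBIC))
cv2.imwrite("pics/crop1.png",np.vstack([np.hstack(tiles[:2]),np.hstack(tiles[2:])]))
E
```

```text
scene bird [340.8463 234.7989] [324 211  29  43 761]
   [[0.4772 0.0641 0.03  ]]
scene heart [450.699  298.0677] [ 435  278   36   44 1123]
   [[0.4472 0.2674 0.025 ]]Traceback (most recent call last):
  File "<stdin>", line 8, in <module>
  File "h.py", line 21, in blob
    i=min(ok,key=lambda i:np.hypot(*(ce[i]-near)));return (l==i),ce[i],st[i]
ValueError: min() iterable argument is empty
```

Run:
```python
from h import *
tiles=[]
P={"scene":dict(bird=(341,232),heart=(451,300),g=(172,208),r=(318,343)),"side":dict(bird=(323,248),heart=(267,333),g=(321,162),r=(208,260))}
for n in P:
    im=cv2.imread(f"pics/{n}0.png")[:,:,::-1].copy();h,s,v=hsv(im);c=cam(n)
    x,y=P[n]["g"];print(h[y,x],s[y,x],v[y,x]);x,y=P[n]["r"];print(h[y,x],s[y,x],v[y,x])
    M=dict(bird=(h>50)&(h<95)&(s>35)&(s<140)&(v>80),heart=(s<45)&(v>90),g=(h>45)&(h<85)&(s>140),r=((h<6)|(h>174))&(s>180)&(v>100))
    for k,m in M.items():
        b,ce,st=blob(m,P[n][k]);print(n,k,ce,st)
        if k in"gr":
            X=onplane(c,np.argwhere(b)[:,::-1],.014);print("  ",X.mean(0),np.ptp(X,0)*1e3, "mid",(X.max(0)+X.min(0))/2)
        else:
            X=onplane(c,ce,.030 if k=="bird" else .025);print("  ",X)
            x,y=map(int,ce);cr=im[y-35:y+35,x-45:x+45,::-1];tiles.append(cv2.resize(cr,(400,300),interpolation=cv2.INTER_CUBIC))
cv2.imwrite("pics/crop1.png",np.vstack([np.hstack(tiles[:2]),np.hstack(tiles[2:])]))
```

```text
64 139 161
0 176 243
scene bird [340.8463 234.7989] [324 211  29  43 761]
   [[0.4772 0.0641 0.03  ]]
scene heart [450.699  298.0677] [ 435  278   36   44 1123]
   [[0.4472 0.2674 0.025 ]]
scene g [171.324  207.2123] [154 199  38  20 179]
   [ 0.6392 -0.2082  0.014 ] [62.9459 50.1334  0.    ] mid [ 0.6398 -0.2052  0.014 ]Traceback (most recent call last):
  File "<stdin>", line 9, in <module>
  File "h.py", line 21, in blob
    i=min(ok,key=lambda i:np.hypot(*(ce[i]-near)));return (l==i),ce[i],st[i]
ValueError: min() iterable argument is empty
```

Run:
```python
from h import *
tiles=[]
P={"scene":dict(bird=(341,232),heart=(451,300),g=(172,208),r=(318,343)),"side":dict(bird=(323,248),heart=(267,333),g=(321,162),r=(208,260))}
for n in P:
    im=cv2.imread(f"pics/{n}0.png")[:,:,::-1].copy();h,s,v=hsv(im);c=cam(n)
    M=dict(bird=(h>50)&(h<95)&(s>35)&(s<140)&(v>80),heart=(s<45)&(v>90),g=(h>50)&(h<75)&(s>100),r=((h<6)|(h>174))&(s>130)&(v>130))
    for k,m in M.items():
        b,ce,st=blob(m,P[n][k]);print(n,k,ce,st)
        if k in"gr":
            X=onplane(c,np.argwhere(b)[:,::-1],.014);print("  ",X.mean(0),np.ptp(X,0)*1e3, "mid",(X.max(0)+X.min(0))/2)
        else:
            X=onplane(c,ce,.030 if k=="bird" else .025);print("  ",X)
            x,y=map(int,ce);cr=im[y-35:y+35,x-45:x+45,::-1];tiles.append(cv2.resize(cr,(400,300),interpolation=cv2.INTER_CUBIC))
cv2.imwrite("pics/crop1.png",np.vstack([np.hstack(tiles[:2]),np.hstack(tiles[2:])]))
```

```text
scene bird [340.8463 234.7989] [324 211  29  43 761]
   [[0.4772 0.0641 0.03  ]]
scene heart [450.699  298.0677] [ 435  278   36   44 1123]
   [[0.4472 0.2674 0.025 ]]
scene g [172.0481 208.6677] [152 198  41  22 665]
   [ 0.6403 -0.2038  0.014 ] [68.2163 60.1019  0.    ] mid [ 0.6398 -0.204   0.014 ]
scene r [317.4339 343.4322] [ 291  323   54   42 1733]
   [0.6367 0.1896 0.014 ] [71.0071 69.5986  0.    ] mid [0.6361 0.1888 0.014 ]
side bird [322.7171 249.5362] [306 233  29  34 608]
   [[0.4723 0.0655 0.03  ]]
side heart [267.0289 325.8302] [250 313  32  26 589]
   [[0.4538 0.2593 0.025 ]]
side g [320.5312 163.1836] [307 158  28  12 256]
   [ 0.6462 -0.2029  0.014 ] [60.8    53.0416  0.    ] mid [ 0.646  -0.2031  0.014 ]
side r [207.1986 259.9475] [188 249  40  23 705]
   [0.6434 0.1898 0.014 ] [64.3655 64.824   0.    ] mid [0.6439 0.1891 0.014 ]
```

View pics/crop1.png

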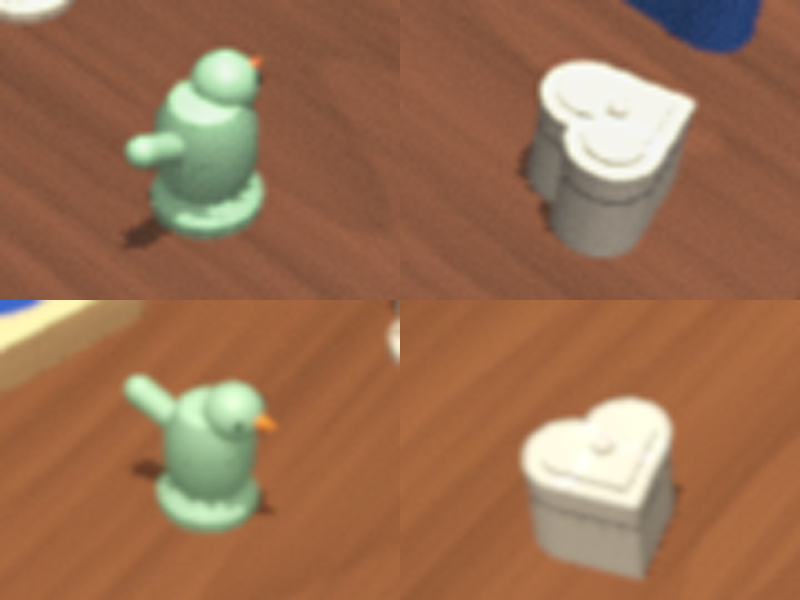

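Crops confirm it: the left tiles show the pale green bird with orange beak, the right tiles the silver-grey heart box. Now the directions and neighbour clearances.

Run:
```python
from h import *
A,B=cam("scene"),cam("side")
def tri(a,b):
    P=[K@np.c_[R,t] for K,R,t in(A,B)];X=cv2.triangulatePoints(P[0],P[1],np.array(a,float).reshape(2,1),np.array(b,float).reshape(2,1))[:3]/1
    X=cv2.triangulatePoints(P[0],P[1],np.array(a,float).reshape(2,1),np.array(b,float).reshape(2,1));return (X[:3]/X[3]).ravel()
q=lambda o,u,v:(o[0]-45+u*90/400,o[1]-35+v*70/300)
b1,h1,b2,h2=(340,234),(450,298),(322,249),(267,325)
print("beak",tri(q(b1,257,62),q(b2,270,122)),"tail",tri(q(b1,138,150),q(b2,136,85)),"foot",onplane(A,q(b1,207,200),.003),onplane(B,q(b2,208,197),.003))
print("heart tip",tri(q(h1,293,103),q(h2,236,190)),onplane(A,q(h1,293,103),.042),onplane(B,q(h2,236,190),.042))
print("knob",tri(q(h1,218,107),q(h2,203,145)))
print("notch",tri(q(h1,166,130),q(h2,185,128)))
for n,c,p in(("blue",A,(473,253)),("purple",A,(516,330)),("blue",B,(334,345)),("purple",B,(239,384)),("white",A,(299,188)),("white",B,(375,215))):print(n,onplane(c,p,.025))
R,t=pose(ctrl.read_state());print(R,t)
```

```text
beak [0.4457 0.0587 0.0544] tail [0.5072 0.0625 0.0498] foot [[0.4751 0.0633 0.003 ]] [[0.4706 0.0636 0.003 ]]
heart tip [0.4234 0.2803 0.0444] [[0.4226 0.2814 0.042 ]] [[0.4249 0.276  0.042 ]]
knob [0.4445 0.2679 0.0454]
notch [0.4587 0.2597 0.0375]
blue [[0.3495 0.233  0.025 ]]
purple [[0.4261 0.3639 0.025 ]]
blue [[0.3467 0.2337 0.025 ]]
purple [[0.4245 0.3633 0.025 ]]
white [[ 0.4458 -0.0825  0.025 ]]
white [[ 0.4419 -0.0845  0.025 ]]
[[ 0.9111  0.4121 -0.0004]
 [ 0.4121 -0.9111  0.001 ]
 [ 0.0001 -0.0011 -1.    ]] [ 0.2266 -0.5009  0.2062]
```

Emit:
{"api": "carry_out", "payload": {
  "steps": [
    [45.7,-41.3,4.6,0.363,0],
    [45.7,-41.3,4.6,0.363,0],
    [45.7,-41.3,4.6,0.363,0],
    [45.7,-41.3,4.6,0.363,0],
    [45.7,-41.3,4.6,0.363,0],
    [45.7,-41.3,4.6,0.363,0],
    [45.7,-41.3,4.6,0.363,0],
    [45.7,-41.3,4.6,0.363,0],
    [45.7,-41.3,4.6,0.363,0],
    [45.7,-41.3,4.6,0.363,0],
    [45.7,-41.3,4.6,0.363,0],
    [45.7,-41.3,4.6,0.363,0]
  ],
  "grip_force": 35
}}

```text
t: 1.3
tool_pos: [0.4655, 0.0483, 0.1619]
tool_rot: [0.0, 1.0, 0.031, -0.0]
contact_force: [0.7, -1.5, 0.2]
width: 0.086
```

```bash
cat > look.py <<'E'
from h import *
import sys
s=ctrl.read_state();im=ctrl.read_camera("wrist");cv2.imwrite(f"pics/{sys.argv[1]}.png",im[:,:,::-1])
R,t=pose(s);print(R,t,s["width"],s["joint_pos"],s["t"])
E
cat >> h.py <<'E'
def togo(s,X,ang):
    "cm shift in tool axes and spin so that tool y lies along world angle ang (mod pi)"
    R,t=pose(s);d=R.T@(np.array(X)-t)*100
    cur=np.arctan2(R[1,1],R[0,1]);sp=(cur-ang+np.pi/2)%np.pi-np.pi/2
    return np.r_[d,sp]
E
python3 look.py w1
```

```text
[[ 0.9981  0.062  -0.    ]
 [ 0.062  -0.9981 -0.    ]
 [-0.      0.     -1.    ]] [0.4655 0.0483 0.1619] 0.08598164245394493 [ 0.0251  0.1623  1.7999 -0.      1.1794  1.5339] 1.3
```

View pics/w1.png

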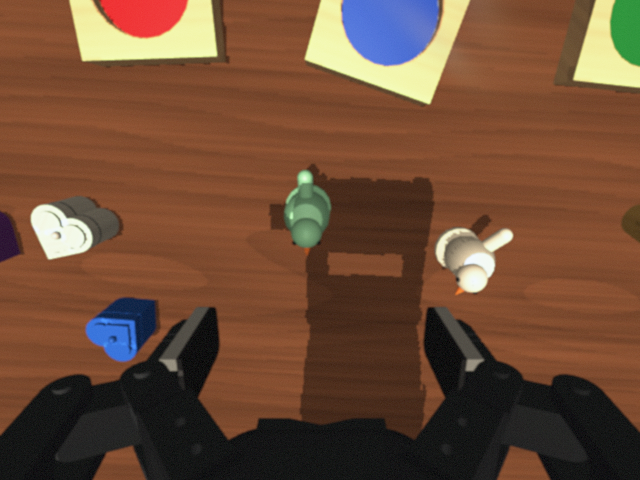

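The wrist view shows the pale green bird at (307,210), tail tip (305,177) and beak (306,251). The white bird is at (467,258), the silver heart at (62,230), red felt at top left and green felt at right.

Run:
```python
from h import *
s=ctrl.read_state();c=cam("wrist",s);im=cv2.imread("pics/w1.png")[:,:,::-1].copy()
print("beak",onplane(c,(306.5,251),.054),"tail",onplane(c,(305,177),.05),"body",onplane(c,(307.5,212),.042))
h,sa,v=hsv(im);b,ce,st=blob((h>50)&(h<95)&(sa>35)&(v>50)&(sa<150),(307,210));print(ce,st)
print("width row edges", [onplane(c,(x,205),.03)[0] for x in (np.where(b[205])[0].min(),np.where(b[205])[0].max())])
t=onplane(c,(305,177),.05)[0]-onplane(c,(306.5,251),.054)[0];a=np.arctan2(t[1],t[0]);print("ang",a)
for X in([.4725,.0635,.11],[.4725,.0635,.011]):print(togo(s,X,np.pi/2+.05))
```

```text
beak [[0.4493 0.0644 0.054 ]] tail [[0.5084 0.0689 0.05  ]] body [[0.479  0.0657 0.042 ]]
[306.7897 211.2335] [ 285  171   46   76 2330]
width row edges [array([0.4812, 0.0846, 0.03  ]), array([0.4836, 0.0472, 0.03  ])]
ang 0.07463756775876172
[ 0.6044 -0.9631  5.1323  0.015 ]
[ 0.6028 -0.9486 15.0323  0.015 ]
```

```bash
python3 look.py w2
python3 - <<'E'
from h import *
s=ctrl.read_state();c=cam("wrist",s);im=cv2.imread("pics/w2.png")[:,:,::-1].copy();print(s["tool_pos"],s["t"])
h,sa,v=hsv(im);b,ce,st=blob((h>50)&(h<95)&(sa>35)&(v>50)&(sa<150),(307,210));print(ce,st)
for r in range(st[1]+24,st[1]+60,6):
    x=np.where(b[r])[0];print(r,x.min(),x.max(),onplane(c,((x.min()+x.max())/2,r),.035))
o,_,st2=blob((h>3)&(h<18)&(sa>200)&(v>120),(307,252));print("beak",_,st2,onplane(c,_,.054))
x=np.where(b[st[1]+4])[0].mean();print("tail",x,onplane(c,(x,st[1]+4),.05))
E
```

```text
[[ 0.9979  0.0649  0.0001]
 [ 0.0649 -0.9979  0.0015]
 [ 0.0002 -0.0015 -1.    ]] [0.4671 0.0534 0.1613] 0.08550879762481099 [0.0351 0.1675 1.7953 0.0016 1.1787 1.5403] 1.35
[0.466  0.0505 0.1613] 1.4
[312.9079 213.6324] [ 291  173   45   76 2323]
197 296 332 [[0.4893 0.0581 0.035 ]]
203 293 334 [[0.4842 0.0582 0.035 ]]
209 292 335 [[0.4791 0.0579 0.035 ]]
215 291 334 [[0.4739 0.0584 0.035 ]]
221 291 333 [[0.4686 0.0585 0.035 ]]
227 293 332 [[0.4634 0.0578 0.035 ]]Traceback (most recent call last):
  File "<stdin>", line 6, in <module>
  File "h.py", line 21, in blob
    i=min(ok,key=lambda i:np.hypot(*(ce[i]-near)));return (l==i),ce[i],st[i]
ValueError: min() iterable argument is empty
```

Emit:
{"api": "carry_out", "payload": {
  "steps": [
    [0.8,-1.1,3,0.01,0],
    [0.8,-1.1,7,0.01,0],
    [0.8,-1.1,11,0.01,0],
    [0.8,-1.1,13.5,0.01,0],
    [0.8,-1.1,14.9,0.01,0],
    [0.8,-1.1,14.9,0.01,0],
    [0.8,-1.1,14.9,0.01,0.3],
    [0.8,-1.1,14.9,0.01,0.8],
    [0.8,-1.1,14.9,0.01,0.8],
    [0.8,-1.1,14.9,0.01,0.8],
    [0.8,-1.1,14.9,0.01,0.8],
    [0.8,-1.1,14.9,0.01,0.8]
  ],
  "grip_force": 35
}}

```text
t: 2.6
tool_pos: [0.4731, 0.0576, 0.0143]
tool_rot: [0.0, 1.0, 0.026, 0.001]
contact_force: [-4.1, -1.4, 11.2]
width: 0.0353
```

Emit:
{"api": "carry_out", "payload": {
  "steps": [
    [0,0,0,0,0.8],
    [0,0,0,0,0.8]
  ]
}}

```text
t: 2.8
tool_pos: [0.4731, 0.0576, 0.0143]
tool_rot: [0.0, 1.0, 0.026, 0.001]
contact_force: [-2.9, -0.5, 10.8]
width: 0.035
```

Run:
```python
from h import *
s=ctrl.read_state();print(s["tool_pos"],s["contact_force"],s["width"],s["t"])
a=ctrl.read_camera("side")[150:350,220:460];b=ctrl.read_camera("wrist")[60:460,120:520]
cv2.imwrite("pics/g1.png",np.hstack([cv2.resize(a,(480,400)),b[:,40:360]])[:,:,::-1])
```

```text
[0.4731 0.0576 0.0143] [-2.8508 -0.538  10.7582] 0.03501526837940296 2.8
```

View pics/g1.png

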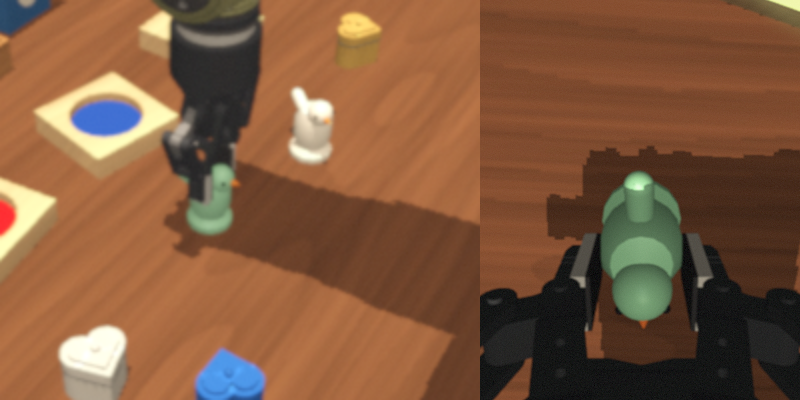

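Run:
```python
from h import *
s=ctrl.read_state();c=cam("wrist",s);R,t=pose(s)
print(s["tool_pos"],s["contact_force"],s["moment"])
f=lambda x,y:(x-480+160,y+60)
print("head",onplane(c,f(642,292),.056),"tail tip top",onplane(c,f(640,182),.05),"body",onplane(c,f(642,240),.032),onplane(c,f(602,240),.032),onplane(c,f(682,240),.032))
for z in(.0,.01,.019,.024,.03):print(z,[project(c,t+R@[dx,y,-z])[0]-[-320,60] for dx in(-.011,.011) for y in(-.0175,.0175)])
X=np.array([.479,.0576,0]);
for z in(0,.032,.042):print("bird",z,project(c,X+[0,0,z])[0]-[-320,60])
```

```text
[0.4731 0.0576 0.0143] [-3.9989 -1.2825 10.9005] [-0.1049  0.6452 -0.0176]
head [[0.4637 0.0567 0.056 ]] tail tip top [[0.5088 0.0598 0.05  ]] body [[0.4751 0.0572 0.032 ]] [[0.4741 0.0757 0.032 ]] [[0.476  0.0388 0.032 ]]
0.0 [array([607.6049, 246.922 ]), array([674.688 , 246.9212]), array([606.3435, 207.6393]), array([675.9272, 207.6333])]
0.01 [array([605.7749, 256.5389]), array([676.5037, 256.5394]), array([604.3702, 215.4162]), array([677.8844, 215.4109])]
0.019 [array([603.9491, 266.1338]), array([678.3152, 266.1357]), array([602.3934, 223.2067]), array([679.845 , 223.2024])]
0.024 [array([602.8513, 271.9032]), array([679.4044, 271.906 ]), array([601.2009, 227.9065]), array([681.0277, 227.9026])]
0.03 [array([601.4455, 279.2907]), array([680.7992, 279.2947]), array([599.6697, 233.9411]), array([682.5465, 233.9381])]
bird 0 [641.6165 206.73  ]
bird 0.032 [641.6867 232.2307]
bird 0.042 [641.7143 242.2805]
```

The pads look too high: they sit on the shoulder, with the opening at 35 mm and 11 N pushing up on the tool. I'll open, go 8 mm lower and close again.

Emit:
{"api": "carry_out", "payload": {
  "steps": [
    [0.2,0,0,0,0.2],
    [0.2,0,0,0,0.2],
    [0.2,0,0.4,0,0.2],
    [0.2,0,0.8,0,0.2],
    [0.2,0,0.8,0,0.8],
    [0.2,0,0.8,0,0.8],
    [0.2,0,0.8,0,0.8],
    [0.2,0,0.8,0,0.8],
    [0.2,0,0.8,0,0.8]
  ],
  "grip_force": 35
}}

```text
t: 3.8
tool_pos: [0.4747, 0.0577, 0.0052]
tool_rot: [0.0, 1.0, 0.026, 0.0]
contact_force: [-0.8, -0.2, 2.1]
width: 0.0363
```

Run:
```python
from h import *
s=ctrl.read_state();print(s["tool_pos"],s["contact_force"],s["moment"],s["width"],s["t"])
```

```text
[0.4747 0.0577 0.0052] [-0.7904 -0.1775  2.0708] [-0.0896  0.0501 -0.005 ] 0.03628920931563677 3.8
```

Emit:
{"api": "carry_out", "payload": {
  "steps": [
    [0,0,-0.5,0,0.8],
    [0,0,-1.5,0,0.8],
    [0,0,-3,0,0.8],
    [0,0,-5,0,0.8],
    [0,0,-8,0,0.8],
    [0,0,-11,0,0.8],
    [0,0,-12,0,0.8],
    [0,0,-12,0,0.8],
    [0,0,-12,0,0.8]
  ]
}}

```text
t: 4.7
tool_pos: [0.474, 0.0577, 0.1242]
tool_rot: [-0.0, 1.0, 0.026, -0.001]
contact_force: [0.4, -0.7, -0.9]
width: 0.0362
```

```bash
python3 look.py w3
python3 - <<'E'
from h import *
s=ctrl.read_state();print(s["contact_force"],togo(s,[.643,-.2035,.12],np.pi/2))
E
```

```text
[[ 0.9987  0.0518 -0.0011]
 [ 0.0518 -0.9987 -0.    ]
 [-0.0011 -0.     -1.    ]] [0.474  0.0577 0.1242] 0.03619351480302701 [0.0443 0.2304 1.8141 0.     1.0982 1.5633] 4.7
[-0.324  -0.6658 -0.6872] [15.5373 26.9551  0.3532  0.0518]
```

View pics/w3.png

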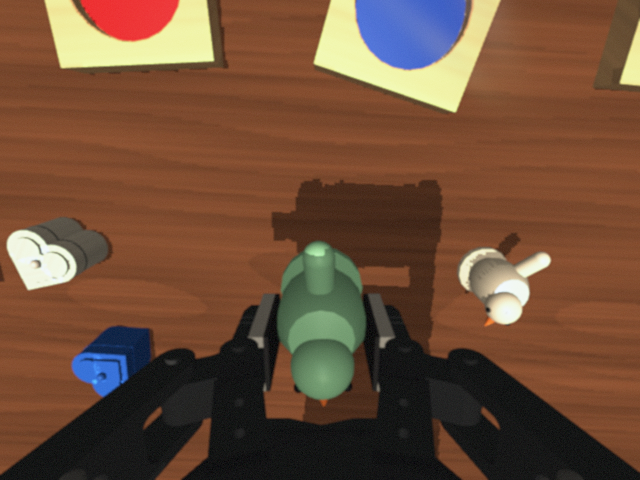

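Bird is held upright between the pads and clear of the counter. Moving on to the green pocket.

Emit:
{"api": "carry_out", "payload": {
  "steps": [
    [15.5,27,0.4,0.05,0.8],
    [15.5,27,0.4,0.05,0.8],
    [15.5,27,0.4,0.05,0.8],
    [15.5,27,0.4,0.05,0.8],
    [15.5,27,0.4,0.05,0.8],
    [15.5,27,0.4,0.05,0.8],
    [15.5,27,0.4,0.05,0.8],
    [15.5,27,0.4,0.05,0.8],
    [15.5,27,0.4,0.05,0.8],
    [15.5,27,0.4,0.05,0.8]
  ]
}}

```text
t: 5.75
tool_pos: [0.6429, -0.2027, 0.1208]
tool_rot: [-0.0, 1.0, 0.001, -0.0]
contact_force: [1.1, -0.1, -0.4]
width: 0.0364
```

```bash
python3 look.py w4
python3 - <<'E'
from h import *
s=ctrl.read_state();c=cam("wrist",s);im=cv2.imread("pics/w4.png")[:,:,::-1].copy();h,sa,v=hsv(im)
print(s["contact_force"],s["width"],togo(s,[.643,-.2035,.019],np.pi/2))
b=(h>50)&(h<75)&(sa>150)
pts=np.argwhere(b)[:,::-1];X=onplane(c,pts,.014);k=np.hypot(X[:,0]-.643,X[:,1]+.2035)<.06;X=X[k]
print(len(X),X.min(0),X.max(0));m=cv2.convexHull((X[:,:2]*1e4).astype(np.float32));print(cv2.minEnclosingCircle(m))
E
```

```text
[[ 1.      0.0029 -0.0008]
 [ 0.0029 -1.      0.0004]
 [-0.0008 -0.0004 -1.    ]] [ 0.6429 -0.2027  0.1208] 0.03637141781189268 [-0.3598  0.6503  1.2141  0.0001  1.2781  1.2081] 5.75
[ 0.0902  0.4873 -1.1897] 0.036265966083771466 [-0.0021  0.0771 10.2122  0.003 ]
1744 [ 0.6146 -0.2307  0.014 ] [ 0.6766 -0.1599  0.014 ]
((6422.63037109375, -1950.6806640625), 358.3338623046875)
```

View pics/w4.png

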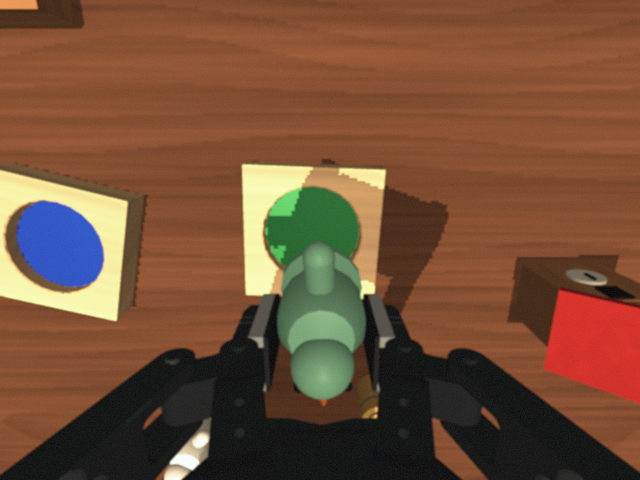

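The wrist view shows the held bird and the green pocket ahead at columns 264–360, far edge at row 186. I'll refine the centre before lowering.

Run:
```python
from h import *
s=ctrl.read_state();c=cam("wrist",s)
for z in(.014,.026):
    L,R,T=[onplane(c,p,z)[0] for p in((264,232),(360,232),(312,186))];print(z,L,R,T,"centre",T[0]-.038,(L[1]+R[1])/2)
print("corners",onplane(c,[(243,165),(386,170),(247,295)],.026),project(c,[.643,-.2,.014]))
print(s["tool_pos"],togo(s,[.642,-.2,.019],np.pi/2))
```

```text
0.014 [ 0.642  -0.1569  0.014 ] [ 0.6422 -0.2338  0.014 ] [ 0.6789 -0.1956  0.014 ] centre 0.6408817615207879 -0.19537684742042627
0.026 [ 0.6454 -0.1589  0.026 ] [ 0.6456 -0.2325  0.026 ] [ 0.6807 -0.1959  0.026 ] centre 0.6426931771393483 -0.1956961125152703
corners [[ 0.6957 -0.1461  0.026 ]
 [ 0.6924 -0.2497  0.026 ]
 [ 0.5922 -0.1427  0.026 ]] [[317.7644 230.8953]]
[ 0.643  -0.2027  0.1211] [-0.1011 -0.2732 10.2122  0.003 ]
```

Emit:
{"api": "carry_out", "payload": {
  "steps": [
    [-0.1,-0.5,2,0,0.8],
    [-0.1,-0.5,5,0,0.8],
    [-0.1,-0.5,7.5,0,0.8],
    [-0.1,-0.5,8.8,0,0.8],
    [-0.1,-0.5,9.4,0,0.8],
    [-0.1,-0.5,9.7,0,0.8],
    [-0.1,-0.5,9.9,0,0.8],
    [-0.1,-0.5,10.1,0,0.8],
    [-0.1,-0.5,10.1,0,0.8]
  ]
}}

```text
t: 6.7
tool_pos: [0.6425, -0.199, 0.0205]
tool_rot: [0.0, 1.0, 0.001, 0.0]
contact_force: [-0.6, -0.2, -1.6]
width: 0.0363
```

Still no contact, so I'll ease down in small steps.

Emit:
{"api": "carry_out", "payload": {
  "steps": [
    [0,0,0.1,0,0.8],
    [0,0,0.15,0,0.8],
    [0,0,0.15,0,0.8]
  ]
}}

```text
t: 7.0
tool_pos: [0.6426, -0.199, 0.0193]
tool_rot: [0.0, 1.0, 0.001, 0.0]
contact_force: [-1.6, 0.6, 5.7]
width: 0.0365
```

Emit:
{"api": "carry_out", "payload": {
  "steps": [
    [0,0,0.1,0,0.5],
    [0,0,0.1,0,0.3],
    [0,0,0.1,0,0.15],
    [0,0,0,0,0.1],
    [0,0,-1,0,0.1],
    [0,0,-4,0,0],
    [0,0,-8,0,0],
    [0,0,-12,0,0],
    [0,0,-12,0,0]
  ]
}}

```text
t: 7.9
tool_pos: [0.6445, -0.1997, 0.1461]
tool_rot: [0.002, 1.0, 0.001, 0.005]
contact_force: [0.8, 1.0, -0.3]
width: 0.0853
```

Run:
```python
from h import *
s=ctrl.read_state();w=ctrl.read_camera("wrist");print(s["tool_pos"],s["width"])
a=ctrl.read_camera("scene")
cv2.imwrite("pics/p1.png",np.hstack([w[:400,120:520],cv2.resize(a[130:330,80:280],(400,400))])[:,:,::-1]);cv2.imwrite("pics/scene1.png",a[:,:,::-1])
print(togo(s,[.448,.2665,.15],0))
```

```text
[ 0.6445 -0.1997  0.1461] 0.08529282291367199
[-19.561  -46.6561  -0.7454  -1.5689]
```

View pics/p1.png

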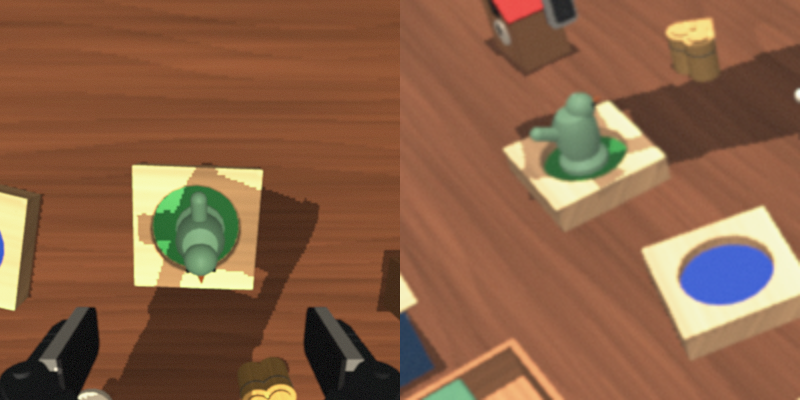

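The pale green bird stands upright in the green pocket, shown in both views, centred around wrist-crop (197,230). Next is the silver heart. Joint 6 needs the half-turned grasp, so I'll spin -2.62.

Emit:
{"api": "carry_out", "payload": {
  "steps": [
    [-19.5,-46.5,-2,-2.62,0],
    [-19.5,-46.5,-2,-2.62,0],
    [-19.5,-46.5,-2,-2.62,0],
    [-19.5,-46.5,-2,-2.62,0],
    [-19.5,-46.5,-2,-2.62,0],
    [-19.5,-46.5,-2,-2.62,0],
    [-19.5,-46.5,-2,-2.62,0],
    [-19.5,-46.5,-2,-2.62,0],
    [-19.5,-46.5,-2,-2.62,0],
    [-19.5,-46.5,-2,-2.62,0],
    [-19.5,-46.5,-2,-2.62,0],
    [-19.5,-46.5,-2,-2.62,0]
  ]
}}

```text
t: 9.2
tool_pos: [0.4451, 0.2671, 0.1577]
tool_rot: [-0.0, 0.617, 0.787, -0.001]
contact_force: [-0.9, -0.3, 0.0]
width: 0.0855
```

Run:
```python
from h import *
s=ctrl.read_state();R,t=pose(s);print(R,t,s["joint_pos"],togo(s,[.447,.266,.16],np.deg2rad(60)))
```

```text
[[-0.2378  0.9713 -0.0017]
 [ 0.9713  0.2378 -0.0008]
 [-0.0004 -0.0018 -1.    ]] [0.4451 0.2671 0.1577] [0.4699 0.2791 1.6666 0.0001 1.1977 0.2297] [-0.151   0.1565 -0.2349 -0.807 ]
```

Emit:
{"api": "carry_out", "payload": {
  "steps": [
    [0,0,0,-0.81,0],
    [0,0,0,-0.81,0],
    [0,0,0,-0.81,0],
    [0,0,0,-0.81,0],
    [0,0,0,-0.81,0],
    [0,0,0,-0.81,0],
    [0,0,0,-0.81,0],
    [0,0,0,-0.81,0]
  ]
}}

```text
t: 10.0
tool_pos: [0.4462, 0.2656, 0.158]
tool_rot: [-0.0, 0.263, 0.965, -0.0]
contact_force: [-0.2, -0.1, 0.2]
width: 0.0856
```

```bash
python3 look.py w5
```

```text
[[-0.8618  0.5072 -0.0011]
 [ 0.5072  0.8618 -0.0005]
 [ 0.0007 -0.001  -1.    ]] [0.4462 0.2656 0.158 ] 0.08561683572158713 [ 0.4663  0.2786  1.6663  0.      1.1978 -0.5725] 10.0
```

View pics/w5.png

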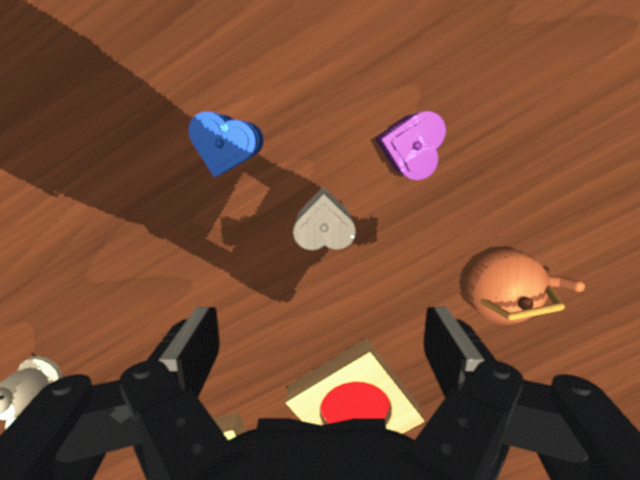

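The silver heart is at (324,228): point (322,195), lobe edges at columns 293 and 356 near row 236. It is aligned with the jaws. Blue (222,143) and purple (415,147) are clear, and red felt is at (356,405).

Run:
```python
from h import *
s=ctrl.read_state();c=cam("wrist",s);f=lambda u,v,z=.042:onplane(c,(u,v),z)[0]
L,R_,tip,kn,no=f(293.5,236),f(356,236),f(323,196),f(324,228,.05),f(325,245)
print("L",L,"R",R_,np.linalg.norm(L-R_),"tip",tip,"knob",kn,"notch",no)
d=R_-L;print("jaw ang",np.degrees(np.arctan2(d[1],d[0])),"axis",np.degrees(np.arctan2(*(no-tip)[1::-1])))
X=(L+R_)/2;print("mid",X,togo(s,[X[0],X[1],.008],np.deg2rad(60)),togo(s,[kn[0],kn[1],.008],np.deg2rad(60)))
l=cv2.ellipse
print("red",onplane(c,[(321,405),(391,405),(356,382)],.014))
```

```text
L [0.4401 0.2425 0.042 ] R [0.4664 0.2872 0.042 ] 0.05191988347981673 tip [0.4236 0.2805 0.042 ] knob [0.445  0.2688 0.05  ] notch [0.4601 0.2611 0.042 ]
jaw ang 59.51317615159505 axis -28.073109270523478
mid [0.4532 0.2648 0.042 ] [-0.644   0.2992 15.0151 -0.0082] [ 0.2626  0.2287 15.0155 -0.0082]
red [[0.622  0.1618 0.014 ]
 [0.6602 0.2266 0.014 ]
 [0.6151 0.2085 0.014 ]]
```

Emit:
{"api": "carry_out", "payload": {
  "steps": [
    [-0.4,0.3,4,0,0],
    [-0.4,0.3,8,0,0],
    [-0.4,0.3,11.5,0,0],
    [-0.4,0.3,14,0,0],
    [-0.4,0.3,15.2,0,0],
    [-0.4,0.3,15.2,0,0],
    [-0.4,0.3,15.2,0,0.4],
    [-0.4,0.3,15.2,0,0.7],
    [-0.4,0.3,15.2,0,0.7],
    [-0.4,0.3,15.2,0,0.7],
    [-0.4,0.3,15.2,0,0.7],
    [-0.4,0.3,15.2,0,0.7]
  ],
  "grip_force": 40
}}

```text
t: 11.25
tool_pos: [0.4522, 0.2667, 0.0083]
tool_rot: [0.001, 0.262, 0.965, 0.001]
contact_force: [-2.8, -1.6, 11.0]
width: 0.0489
```

Emit:
{"api": "carry_out", "payload": {
  "steps": [
    [0,0,-0.5,0,0.7],
    [0,0,-1.5,0,0.7],
    [0,0,-3,0,0.7],
    [0,0,-5,0,0.7],
    [0,0,-8,0,0.7],
    [0,0,-10,0,0.7],
    [0,0,-10,0,0.7],
    [0,0,-10,0,0.7]
  ]
}}

```text
t: 12.05
tool_pos: [0.4513, 0.2662, 0.1066]
tool_rot: [0.0, 0.262, 0.965, 0.0]
contact_force: [-0.4, -0.2, -1.5]
width: 0.0487
```

```bash
python3 look.py w6
python3 - <<'E'
from h import *
s=ctrl.read_state();print(s["contact_force"],s["width"])
im=cv2.imread("pics/w6.png");a=ctrl.read_camera("side");cv2.imwrite("pics/g2.png",np.hstack([im[80:480,120:520],cv2.resize(a[200:400,150:350,::-1],(400,400))]))
R,t=pose(s)
# heart origin = grip point -5mm along heart +x (tool -x): tool +x 5 mm
print("want TCP",togo(s,[.640-R[0,0]*.005,.190-R[1,0]*.005,.12],np.deg2rad(60)))
E
```

```text
[[-0.8629  0.5054  0.0004]
 [ 0.5054  0.8629  0.0002]
 [-0.0002  0.0003 -1.    ]] [0.4513 0.2662 0.1066] 0.048676233721934345 [ 0.463   0.3491  1.704   0.      1.0881 -0.5779] 12.05
[ 0.5271  0.2734 -1.1585] 0.04862904705244624
want TCP [-20.651    2.9859  -1.4233  -0.0062]
```

View pics/g2.png

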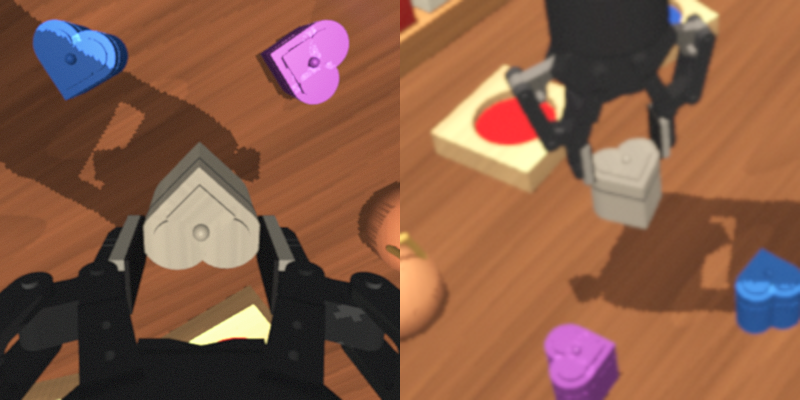

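The silver heart is held level and clear of the counter, with the other boxes undisturbed. Going above the red pocket.

Emit:
{"api": "carry_out", "payload": {
  "steps": [
    [-20.6,3.3,-1.4,0,0.7],
    [-20.6,3.3,-1.4,0,0.7],
    [-20.6,3.3,-1.4,0,0.7],
    [-20.6,3.3,-1.4,0,0.7],
    [-20.6,3.3,-1.4,0,0.7],
    [-20.6,3.3,-1.4,0,0.7],
    [-20.6,3.3,-1.4,0,0.7],
    [-20.6,3.3,-1.4,0,0.7]
  ]
}}

```text
t: 12.95
tool_pos: [0.6447, 0.1915, 0.1204]
tool_rot: [-0.0, 0.261, 0.965, -0.0]
contact_force: [0.2, -0.9, -1.2]
width: 0.0489
```

```bash
python3 look.py w7
python3 - <<'E'
from h import *
s=ctrl.read_state();c=cam("wrist",s);im=cv2.imread("pics/w7.png")[:,:,::-1].copy();h,sa,v=hsv(im)
print(s["contact_force"],s["width"],togo(s,[.646,.1905,.0225],np.deg2rad(60)))
b=((h<6)|(h>174))&(sa>190)&(v>90)
X=onplane(c,np.argwhere(b)[:,::-1],.014);k=np.hypot(X[:,0]-.641,X[:,1]-.1935)<.06;X=X[k]
print(len(X));R,t=pose(s)
T=(X-[.641,.1935,.014])@R;print("tool x range rel est",T[:,0].min(),T[:,0].max(),"y",T[:,1].min(),T[:,1].max())
E
```

```text
[[-0.8635  0.5043 -0.0009]
 [ 0.5043  0.8635 -0.0001]
 [ 0.0007 -0.0005 -1.    ]] [0.6447 0.1915 0.1204] 0.0488562054872344 [ 0.2343  0.6471  1.2201  0.0001  1.2752 -0.808 ] 12.95
[-0.6985  0.4664 -1.6109] 0.04861285594008091 [-0.1511 -0.0333  9.8207 -0.0049]
3618
tool x range rel est -0.0215064303665639 0.03599675936131502 y -0.03805074493248764 0.03525507497202094
```

View pics/w7.png

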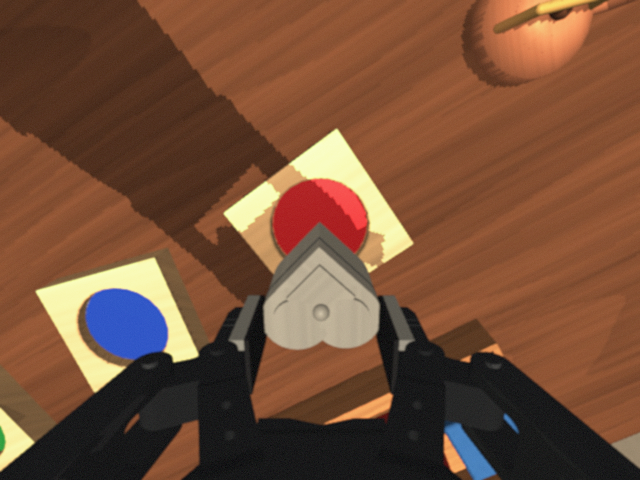

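The wrist view shows the heart held above the red pocket (felt columns 272–368), within about 2 mm of my estimate. Lowering now.

Emit:
{"api": "carry_out", "payload": {
  "steps": [
    [-0.25,-0.15,3,0,0.7],
    [-0.25,-0.15,6,0,0.7],
    [-0.25,-0.15,7.8,0,0.7],
    [-0.25,-0.15,8.8,0,0.7],
    [-0.25,-0.15,9.2,0,0.7],
    [-0.25,-0.15,9.5,0,0.7],
    [-0.25,-0.15,9.7,0,0.7],
    [-0.25,-0.15,9.7,0,0.7]
  ]
}}

```text
t: 13.8
tool_pos: [0.6475, 0.1882, 0.0242]
tool_rot: [0.0, 0.262, 0.965, 0.0]
contact_force: [0.7, 0.4, -1.2]
width: 0.0489
```

Emit:
{"api": "carry_out", "payload": {
  "steps": [
    [0,0,0.1,0,0.7],
    [0,0,0.2,0,0.7],
    [0,0,0.2,0,0.7]
  ]
}}

```text
t: 14.1
tool_pos: [0.6477, 0.1881, 0.0225]
tool_rot: [0.001, 0.262, 0.965, 0.0]
contact_force: [-1.4, -1.1, 4.8]
width: 0.0486
```

Contact with the floor at about 5 N. I'll release and retreat.

Emit:
{"api": "carry_out", "payload": {
  "steps": [
    [0,0,0,0,0.4],
    [0,0,0,0,0.25],
    [0,0,0,0,0.12],
    [0,0,0,0,0.1],
    [0,0,-1,0,0.1],
    [0,0,-4,0,0],
    [0,0,-8,0,0],
    [0,0,-12,0,0],
    [0,0,-13,0,0],
    [0,0,-13,0,0]
  ]
}}

```text
t: 15.1
tool_pos: [0.648, 0.1883, 0.1542]
tool_rot: [0.002, 0.262, 0.965, 0.001]
contact_force: [0.3, 1.2, -1.2]
width: 0.0855
```

Run:
```python
from h import *
s=ctrl.read_state();w=ctrl.read_camera("wrist");print(s["tool_pos"],s["width"],s["contact_force"],s["t"])
a=ctrl.read_camera("scene")
cv2.imwrite("pics/p2.png",np.hstack([w[80:480,120:520],cv2.resize(a[160:440,100:380],(400,400))])[:,:,::-1])
```

```text
[0.648  0.1883 0.1542] 0.08545965151585223 [ 0.3445  1.1542 -1.1874] 15.1
```

View pics/p2.png

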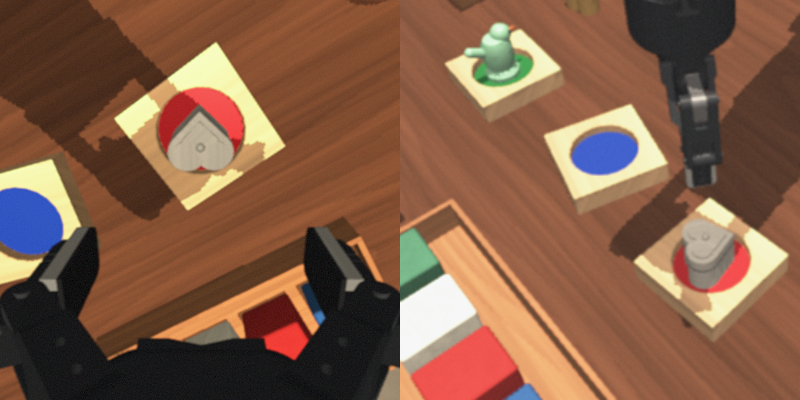

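The heart stands upright in the red pocket and the bird still stands in the green one. One numeric check of the heart's centring, then I hand in.

Run:
```python
from h import *
s=ctrl.read_state();c=cam("wrist",s)
f=lambda u,v,z:onplane(c,(u+120,v+80),z)[0]
print("knob",f(201,147,.064),"tip",f(197,108,.056),"notch",f(203,167,.056))
L,R,T=f(157,126,.026),f(244,126,.026),f(200,87,.026);print("pocket",(L+R)/2,np.linalg.norm(L-R),T)
m=(L+R)/2;print(np.linalg.norm(f(201,147,.064)[:2]-m[:2]))
print(s["tool_pos"]); print(ctrl.finish_job())
```

```text
knob [0.6385 0.1925 0.064 ] tip [0.6133 0.2039 0.056 ] notch [0.655  0.1847 0.056 ]
pocket [0.6315 0.1961 0.026 ] 0.0724714410408091 [0.6038 0.2119 0.026 ]
0.00788442436662117
[0.6468 0.188  0.1505]
the job is handed in; nothing more can be done
None
```

I put the celadon bird in the green pocket first, then the silver heart box in the red one. I handed the job in at about 15 s of the 58 s allowed. Both were lowered until they touched the floor at about 5 N, then let go.

**Last checks:**
- **Position:** The wrist and scene views show the bird upright in the green pocket and the heart upright in the red one. The gripper was open and about 13 cm above the heart.
- **Height:** The heart touched down at the height expected for the pocket floor (TCP at 22.5 mm against 22.3 mm expected), so it is not resting on the rim.
- **Other objects:** The other birds and boxes in view had not visibly moved, but I did not check them all after the last move.

**What disagreed:**
- **Heart centring:** A rough final check put the heart 8 mm off the pocket centre, within the 11 mm of play. An earlier wrist measurement had it within a few mm.
- **Camera agreement:** The fixed cameras and the wrist camera differed by 4–8 mm in y, and I mostly relied on the wrist camera.
- **Bird grasp:** My first grip on the bird was too high, so I opened and gripped again 8 mm lower before lifting.

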